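# Put the washed-up things back in order beside the sink

### The arm

A 6-joint arm with a two-finger parallel gripper is mounted at the origin on the work surface. World frame = base frame: x ahead of the robot, y to its left, z up, the work surface at z = 0. Lengths are in m, angles in rad, forces in N, time in s.
With the tool pointing down it reaches from about 0.4 to 0.825 m from the base axis. Payload 7 kg.
Tool frame: the origin (TCP) lies at the very end of the fingers, on their centre line; the grasp point (between the pads) lies 19 mm behind it; x points along the fingers, y is the direction in which the jaws open and shut, and the axes are right-handed (so a half turn about x gives the same grasp; the last joint's range is limited). The gripper opens to 88 mm and grips with 3 to 60 N. Pads are 19 mm wide; open, the fingers measure 130 mm over their backs; the gripper's body (78 mm by 193 mm) begins 47 mm behind the grasp point.
Start: joints at [1.447, 0.359, 0.012, 0, -1.224, -0.288], TCP at [0.27, 0.619, 0.227] pointing down, gripper open.
Joint ranges: [-3.07, 3.07], [-1.43, 2.12], [-1.02, 1.25], [-3.03, 1.67], [-3.05, -0], [-3.03, 3.03]. Speed limits (rad/s): [2.39, 2.39, 3.01, 3.14, 3.14, 3.14].

### API

Orientations are given as [roll, pitch, yaw] about the fixed x, y, z axes, in that order (R = Rz(yaw) Ry(pitch) Rx(roll)).
In Python, from station import arm gives the robot as it stands.
- The arm moves only by the shell command python3 -m inch 'ROWS' [OPENING] [FORCE]. ROWS is text: rows parted by semicolons, each of 6 numbers parted by spaces: the shift along the world's x, y, z in units of 30 mm (1.0 is 30 mm), then the turn, a rotation vector about the world's x, y, z in units of 5 degrees (1.0 is 5 degrees). In form: dx dy dz wx wy wz; .... A call has 1 to 12 rows; each row shifts and turns the commanded pose from where the row before left it; what a row does not reach is not made up. A row lasts 1/8 s, in which the tool goes at most 62.5 mm and 10.7 degrees, less where a joint would pass 70% of its speed; a pose out of reach is approached as far as the arm can. A call is refused whole if a number of a shift passes 1 or a number of a turn 1, either way. A call with a gripper value outside its range is refused whole. OPENING is the opening, from 0 (shut) to 1 (fully open), set as the call begins (- or left out, the last holds). The fingers move at their own pace and stop on an object; FORCE is the grip in N (left out, the last holds). Time passes only in rows, so rows that do not move let the fingers close. It gives the time, the measured TCP pose, the force and the opening at its end, in the units of the state.
- arm.get_state(): the state, without advancing time (a new reading comes with each control period).
- arm.grab_frame(name): name is "scene" or "top" or "wrist"; returns a dict with "frame" (400x640x3 uint8, red, green, blue), "range_z" (400x640 float32, m along the optical axis (not along the pixel's ray), 0 where there is no reading), "mtx" (3x3 intrinsics, pixels), "dist_coeffs" ([k1, k2, p1, p2, k3] as OpenCV has them; the pictures are not rectified), "pose" (4x4, takes a point from camera to world coordinates). Camera axes: x right, y up, looking along -z (the intrinsics and any distortion apply to the point x, -y, -z); pixel columns grow to the right and rows downward; lengths in m; the calibration is good to about 2 mm. A picture is of the moment at which its call begins.
- arm.job_done(): hands the job in, once; it reports no verdict.
Trained networks look in a picture, given as the dict that the camera call returned (one of the last four; its "shot" number tells which), for a name from the list of things; names that differ only in an ending like _2 or _b are one class to them, and where a whole thing is asked for, a point or a joint stands for the part that bears it (a point fixed in the world has none). Each returns a list of dicts, best first, with "confidence" (0 to 1); they miss things now and then, are a little off and sometimes report something else, mostly with a low value. They report only what shows in the picture. A call takes as long as a camera call.
- arm.search_frame(picture, target): "extent" ([centre column, centre row, width, height] as shares, 0 to 1, of the picture: columns of its width, rows of its height, round what is visible of it).
- arm.masks_of(picture, target): "mask" (400x640 bool, what is visible of it) and "extent" ([centre column, centre row, width, height] as shares, 0 to 1, of the picture: columns of its width, rows of its height, round what is visible of it).
- arm.place_of(picture, target): "position" ([column, row] as shares, 0 to 1, of the picture: columns of its width, rows of its height: a listed point, or the origin of a listed thing).
The state is a dict: "t": time; "q": joint angles; "qd": joint speeds; "joint_efforts": joint torques, N m; "eef_pos": TCP position; "ee_rot": TCP orientation; "force": force on the tool from outside, world axes, zero at the start; "moment": the same for the moment, N m; "width": finger opening in m.
Only numpy, scipy, OpenCV 4.12 (cv2) and the standard library are available. Lean on these libraries where they do the work, as an engineer would, in place of code of your own. Each camera call takes 0.05 s, during which the arm holds its last target. There are 200 camera calls.

### The job

Tidy the worktop by the sink: lay the bar of soap flat in the soap dish, stand the large measuring cup in the middle of the round cork mat, and nest the small measuring cup inside it with its handle turned a quarter turn (either way) from the large cup's handle so that the two clear each other. Stand the little glass vase upright on the worktop, midway between the middle of the cork mat and the middle of the soap dish and in line with them. Leave the bottle, mug, brush and timer where they are.

Things in the scene. Friction and masses are not known exactly. Their poses are not given: they have to be found in the camera images.
- large_cup: The wider, lower of two copper measuring cups with black handles: diameter 72 at the rim, 66 at the foot, 44 high, wall 3, floor 4 thick, 90 g, loose. Origin: centre of its underside, z up. Straight level handle along its own +x, 14 wide, 8 thick (36 to 44 above the underside), ending 96 from the cup's axis. It starts pointing to the robot's left (+y), within 30 degrees.
- small_cup: The narrower, taller copper cup, black handle: diameter 48 at the rim, 42 at the foot, 54 high, 60 g, loose. Origin: centre of its underside, z up. Handle along its own +x, 14 wide, 8 thick (46 to 54 above the underside), ending 96 from the cup's axis; nested, it passes 6 above the large cup's rim. It starts pointing to the robot's left (+y), within 30 degrees.
- soap: A cream-coloured bar of soap, 80 (its x) by 50 (its y) by 30 high, 110 g. Origin: centre of its underside, z up. Loose.
- vase: A small round amber glass vase holding a tiny green succulent, about 95 high in all, 180 g, loose. Foot diameter 42, straight belly of diameter 50 from 14 to 52 above the underside, then a narrow neck and a rim of diameter 36 at 74; the leaves stay within diameter 45. Origin: centre of its underside, z up.
- mat: A round cork mat, diameter 110, 5 thick, fixed to the worktop. Origin: centre of its underside, z up. Its own y axis lies along the line between the mat and the soap dish, whose centres are always 260 apart; which is on the left varies.
- dish: A white ceramic soap dish, a shallow open tray 110 (its x) by 80 (its y) by 14 high outside, wall 5, inner floor 5 above the underside, fixed. Inside it is 100 by 70. Origin: centre of its underside, z up. Its own y axis lies along the line to the mat.
- bottle: Bystander: white soap bottle, diameter 60, 170 high, upright and loose, beyond the mat and dish. Origin: centre of its underside.
- mug: Bystander: blue mug, diameter 80, 90 high, loose, at the far left. Origin: centre of its underside.
- brush: Bystander: wooden washing-up brush with a round head 60 wide, 175 long and 40 high, lying at the far right, loose. Origin: under its middle.
- timer: Bystander: small white conical kitchen timer, diameter 56, 55 high, loose, at the right edge nearer the robot. Origin: centre of its underside.

How it is judged:
By the outcome, as a careful person would: the job done as asked, in the order asked, and still so for the second after the job is handed in, with the robot touching nothing.
It also fails if it takes over 106 s, if anything falls off the work surface, if the arm or the gripper's body presses on something with over 40 N, if the wrist force passes 120 N, or if a joint passes its speed limit or range.

## Working session

There is one attempt and no reset: what is moved stays moved. The work goes in short steps, Python scripts to look and compute and a shell command to move; the robot and the scene stay as the last step left them, time stands still between calls to the robot, and variables do not carry over. Pictures are saved under pics/ and viewed, about 12 in all and at most 16, crops included, and the job is handed in when it is done.

```bash
ls; mkdir -p pics
cat > h.py <<'E'
import numpy as np, cv2
from station import arm
def pts(d):
    z=d["range_z"]; h,w=z.shape
    u,v=np.meshgrid(np.arange(w),np.arange(h))
    p=cv2.undistortPoints(np.stack([u,v],-1).reshape(-1,1,2).astype(float),np.array(d["mtx"],float),np.array(d["dist_coeffs"],float)).reshape(h,w,2)
    c=np.stack([p[...,0]*z,-p[...,1]*z,-z],-1)
    T=np.array(d["pose"]); P=c@T[:3,:3].T+T[:3,3]; P[z<=0]=np.nan
    return P
def save(d,n): cv2.imwrite("pics/%s.png"%n,d["frame"][...,::-1])
E
cat > a.py <<'E'
from h import *
s=arm.get_state(); print({k:np.round(v,3).tolist() for k,v in s.items()})
for cam in ["top","scene"]:
    d=arm.grab_frame(cam); save(d,cam+"1"); P=pts(d); np.savez(cam+"1.npz",P=P,f=d["frame"]); print(cam,np.round(d["pose"],3).tolist())
    for n in "large_cup small_cup soap vase mat dish bottle mug brush timer".split():
        for m in arm.masks_of(d,n)[:2]:
            q=P[m["mask"]]; q=q[~np.isnan(q[:,0])]
            if len(q)<5: print(n,"few"); continue
            zt=np.percentile(q[:,2],95); 
            (c,sz,an)=cv2.minAreaRect(q[q[:,2]>zt-.012][:,:2].astype(np.float32))
            print(n,round(m["confidence"],2),len(q),"ext",np.round(np.array(m["extent"])*[640,400,640,400]).astype(int),"med",np.round(np.median(q,0),3),"zt",round(zt,3),"rect",np.round(c,3),np.round(sz,3),round(an,1))
E
python3 a.py
```

```text
pics
{'t': 0.0, 'q': [1.447, 0.359, 0.011, -0.0, -1.224, -0.288], 'qd': [-0.001, 0.002, -0.001, 0.0, -0.001, 0.0], 'joint_efforts': [0.001, -58.272, 29.306, 6.997, 0.007, -0.0], 'eef_pos': [0.27, 0.618, 0.226], 'ee_rot': [1.665, 1.569, -1.889], 'force': [-0.353, 0.163, -0.023], 'moment': [0.045, -0.007, 0.002], 'width': 0.088}
top [[-0.052, 0.976, -0.212, 0.336], [-0.999, -0.052, 0.004, -0.08], [-0.007, 0.212, 0.977, 1.257], [0.0, 0.0, 0.0, 1.0]]
large_cup 0.66 687 ext [171 241  53  26] med [0.511 0.34  0.018] zt 0.046 rect [0.519 0.353] [0.126 0.068] 75.9
large_cup 0.46 692 ext [397 169  22  70] med [ 0.74  -0.302  0.038] zt 0.043 rect [ 0.696 -0.295] [0.058 0.2  ] 79.5
small_cup 0.9 369 ext [321 259  41  20] med [ 0.443 -0.09   0.047] zt 0.056 rect [ 0.434 -0.068] [0.045 0.118] 22.6
soap 0.61 539 ext [252 264  32  34] med [0.441 0.117 0.029] zt 0.034 rect [0.442 0.119] [0.05 0.08] 64.5
vase 0.85 312 ext [416 235  18  23] med [ 0.495 -0.334  0.06 ] zt 0.088 rect [ 0.499 -0.34 ] [0.034 0.033] 50.0
mat 0.81 1070 ext [250 216  34  36] med [0.583 0.132 0.005] zt 0.009 rect [0.584 0.132]
[... 1781 characters left out ...]
ct [ 0.569 -0.126] [0.087 0.112] 86.9
bottle 0.86 1254 ext [379 220  34  63] med [ 0.792 -0.049  0.1  ] zt 0.17 rect [ 0.783 -0.034] [0.025 0.028] 11.0
bottle 0.58 378 ext [330 142  21  26] med [0.451 0.107 0.029] zt 0.032 rect [0.442 0.114] [0.047 0.08 ] 65.3
mug 0.66 1118 ext [446 138  43  44] med [0.676 0.349 0.057] zt 0.088 rect [0.675 0.363] [0.079 0.082] 48.6
mug 0.58 735 ext [365 168  37  28] med [0.582 0.128 0.005] zt 0.008 rect [0.579 0.13 ] [0.102 0.109] 42.6
brush 0.79 1233 ext [266 277  64  75] med [ 0.755 -0.309  0.039] zt 0.042 rect [ 0.698 -0.298] [0.057 0.201] 79.4
timer 0.98 477 ext [138 234  21  29] med [ 0.42  -0.477  0.034] zt 0.055 rect [ 0.409 -0.477] [0.037 0.029] 81.5
```

```bash
cat > b.py <<'E'
from h import *
from scipy.optimize import least_squares
for cam in ["top","scene"]:
    D=np.load(cam+"1.npz"); P=D["P"]; f=D["f"].astype(float)
    for n,c,H,R in [("large",(.51,.345),.044,.036),("small",(.434,-.075),.054,.024)]:
        m=(np.hypot(P[...,0]-c[0],P[...,1]-c[1])<.13)&(P[...,2]>.022)&(P[...,2]<.07)
        if n=="large": m&=(P[...,0]<.60)
        else: m&=(P[...,1]<.05)
        q=P[m]; col=f[m]; dark=col.max(1)<70
        h=q[dark&(q[:,2]>H-.012)]; b=q[~dark]; rim=b[b[:,2]>H-.008]
        g=least_squares(lambda x:np.hypot(rim[:,0]-x[0],rim[:,1]-x[1])-R+.0015,rim[:,:2].mean(0),loss="soft_l1",f_scale=.002).x
        hc=h.mean(0); v=hc[:2]-g
        cc,sv,vt=np.linalg.svd(h[:,:2]-hc[:2],full_matrices=False)
        print(cam,n,"rim",len(rim),np.round(g,4),"handle",len(h),np.round(hc,4),"ang c->h",np.degrees(np.arctan2(v[1],v[0])).round(1),"pca",np.degrees(np.arctan2(*vt[0][::-1])).round(1),"end",np.round(((h[:,:2]-g)@(v/np.hypot(*v))).max(),3))
t=cv2.imread("pics/top1.png")[110:300,140:500]; cv2.imwrite("pics/v1.png",cv2.resize(t,None,fx=2.2,fy=2.2,interpolation=cv2.INTER_CUBIC))
E
python3 b.py
```

```text
top large rim 124 [0.512  0.3254] handle 120 [0.5064 0.3881 0.044 ] ang c->h 95.1 pca 96.5 end 0.096
top small rim 67 [ 0.4482 -0.1006] handle 137 [ 0.4346 -0.0423  0.0532] ang c->h 103.1 pca -77.3 end 0.095
scene large rim 142 [0.5091 0.3218] handle 51 [0.5052 0.3887 0.0422] ang c->h 93.3 pca -84.8 end 0.096
scene small rim 110 [ 0.4479 -0.1029] handle 103 [ 0.4357 -0.048   0.0537] ang c->h 102.5 pca -79.4 end 0.095
```

View pics/v1.png

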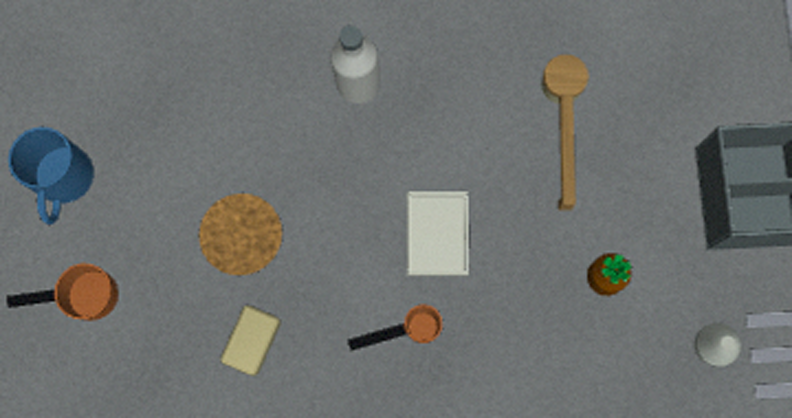

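View pics/scene1.png

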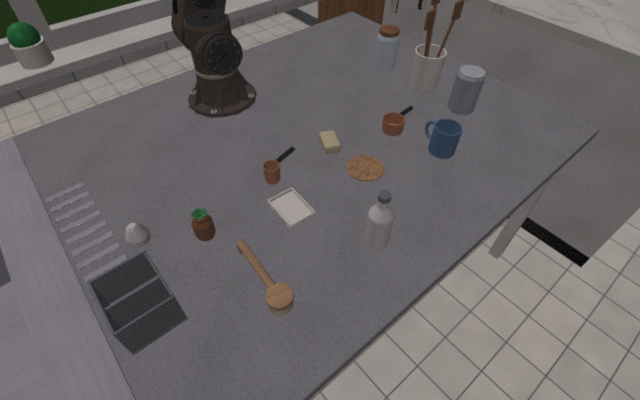

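```bash
cat > need.py <<'E'
# usage: need.py x y z jawangle_deg : units needed from measured pose
import sys
from h import *
from scipy.spatial.transform import Rotation as Ro
s=arm.get_state(); R=Ro.from_euler("xyz",s["ee_rot"]).as_matrix()
ja=np.degrees(np.arctan2(R[1,1],R[0,1])); p=np.array(s["eef_pos"])
print("t",round(s["t"],2),"tcp",np.round(p,4),"toolx",np.round(R[:,0],3),"jaw",round(ja,1),"w",round(s["width"],4),"q",np.round(s["q"],2),"F",np.round(s["force"],1))
if len(sys.argv)>4:
    x=np.array(list(map(float,sys.argv[1:5]))); d=(x[3]-ja+90)%180-90
    print("shift units",np.round((x[:3]-p)/.03,2),"turn z units",round(d/5,2),"tilt fix units",np.round(np.degrees(np.cross(R[:,0],[0,0,-1]))/5,2))
E
python3 need.py .442 .117 .014 64.5
```

```text
t 1.1 tcp [0.2702 0.6186 0.2266] toolx [ 0.  0. -1.] jaw -113.6 w 0.0876 q [ 1.45  0.36  0.01 -0.   -1.22 -0.29] F [-1.1  0.8 -0.2]
shift units [  5.73 -16.72  -7.09] turn z units -0.38 tilt fix units [-0.  0.  0.]
```

```bash
python3 -m inch '.34 -1 -.1 0 0 0; .34 -1 -.1 0 0 0; .34 -1 -.1 0 0 0; .34 -1 -.1 0 0 0; .34 -1 -.1 0 0 0; .34 -1 -.1 0 0 0; .34 -1 -.1 0 0 0; .34 -1 -.1 0 0 0; .34 -1 -.1 0 0 0; .34 -1 -.1 0 0 0; .34 -1 -.1 0 0 0; .34 -1 -.1 0 0 0' 1 25 && python3 -m inch '.33 -.94 -.4 0 0 -.19; .33 -.94 -.4 0 0 -.19; .33 -.94 -.4 0 0 0; .33 -.94 -.4 0 0 0; .33 -.94 -.4 0 0 0; 0 0 0 0 0 0; 0 0 0 0 0 0' && python3 need.py .442 .117 .014 64.5
python3 - <<'E'
from h import *
d=arm.grab_frame("wrist"); save(d,"w1"); P=pts(d)
for n in ["soap"]:
    for m in arm.masks_of(d,n)[:1]:
        q=P[m["mask"]]; q=q[~np.isnan(q[:,0])]; q=q[q[:,2]>.024]
        print(len(q),m["confidence"],cv2.minAreaRect(q[:,:2].astype(np.float32)),np.percentile(q[:,2],[5,95]))
E
```

```text
t: 2.6
eef_pos: [0.3929, 0.2576, 0.1907]
ee_rot: [-1.831, 1.57, 0.899]
force: [0.6, -0.3, 0.5]
width: 0.0874
t: 3.48
eef_pos: [0.4424, 0.1177, 0.1309]
ee_rot: [-2.295, 1.57, 0.402]
force: [0.8, -1.1, -0.2]
width: 0.0877
t 3.48 tcp [0.4424 0.1177 0.1309] toolx [ 0.001  0.    -1.   ] jaw -115.5 w 0.0877 q [ 0.69  0.09 -0.59  0.   -0.9   0.43] F [ 0.8 -1.1 -0.2]
shift units [-0.01 -0.02 -3.9 ] turn z units 0.0 tilt fix units [-0.    0.01  0.  ]
5881 0.81 ((0.4424062669277191, 0.1181032806634903), (0.04981151968240738, 0.07838252931833267), 64.21598815917969) [0.02686078 0.03082965]
```

View pics/w1.png

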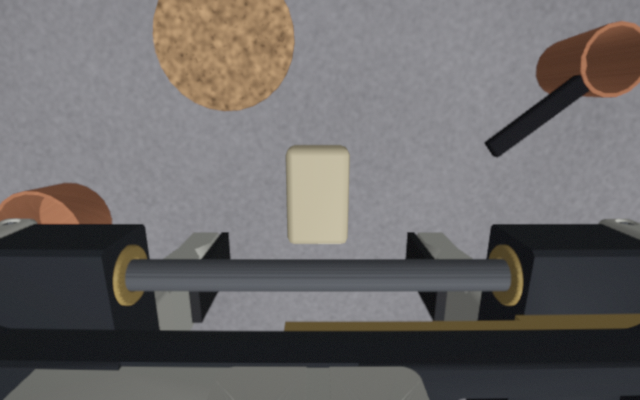

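```bash
python3 -m inch '0 0 -.9 0 0 0; 0 0 -.9 0 0 0; 0 0 -.9 0 0 0; 0 0 -.7 0 0 0; 0 0 -.4 0 0 0; 0 0 -.1 0 0 0; 0 0 0 0 0 0' && python3 -m inch '0 0 0 0 0 0; 0 0 0 0 0 0; 0 0 0 0 0 0; 0 0 0 0 0 0; 0 0 0 0 0 0; 0 0 0 0 0 0; 0 0 0 0 0 0; 0 0 0 0 0 0' 0 25 && python3 -m inch '0 0 .5 0 0 0; 0 0 .7 0 0 0; 0 0 .7 0 0 0; 0 0 .5 0 0 0; 0 0 0 0 0 0' && python3 need.py .569 -.1265 .0195 86.9
```

```text
t: 4.45
eef_pos: [0.4424, 0.118, 0.014]
ee_rot: [-2.16, 1.57, 0.538]
force: [-0.1, 0.1, 0.8]
width: 0.0875
t: 5.45
eef_pos: [0.4422, 0.1176, 0.0137]
ee_rot: [-2.347, 1.571, 0.349]
force: [-1.1, 0.1, 3.8]
width: 0.0498
t: 6.08
eef_pos: [0.4424, 0.1179, 0.0861]
ee_rot: [-1.957, 1.569, 0.74]
force: [-0.7, 0.5, -2.1]
width: 0.0498
t 6.08 tcp [0.4424 0.1179 0.0861] toolx [ 0.001  0.001 -1.   ] jaw -115.5 w 0.0498 q [ 0.69  0.15 -0.64 -0.   -0.78  0.43] F [-0.7  0.5 -2.1]
shift units [ 4.22 -8.15 -2.22] turn z units 4.48 tilt fix units [-0.01  0.02  0.  ]
```

```bash
python3 -m inch '.47 -.9 0 0 0 .5; .47 -.9 0 0 0 .5; .47 -.9 0 0 0 .5; .47 -.9 0 0 0 .5; .47 -.91 0 0 0 .5; .47 -.91 0 0 0 .5; .47 -.91 0 0 0 .5; .47 -.91 0 0 0 .5; .46 -.91 0 0 0 .48; 0 0 0 0 0 0; 0 0 0 0 0 0' && python3 need.py .569 -.1265 .0195 86.9
python3 - <<'E'
from h import *
d=arm.grab_frame("wrist"); save(d,"w2"); P=pts(d)
for n in ["dish","soap"]:
    for m in arm.masks_of(d,n)[:1]:
        q=P[m["mask"]]; q=q[~np.isnan(q[:,0])]; 
        print(n,len(q),m["confidence"],cv2.minAreaRect(q[:,:2].astype(np.float32)),np.percentile(q[:,2],[5,50,95]),q.min(0),q.max(0))
E
```

```text
t: 7.45
eef_pos: [0.5677, -0.1269, 0.0843]
ee_rot: [-0.007, 1.569, 3.079]
force: [0.1, -0.4, -0.8]
width: 0.0495
t 7.45 tcp [ 0.5677 -0.1269  0.0843] toolx [-0.002  0.    -1.   ] jaw -93.2 w 0.0495 q [ 0.12  0.34 -0.38 -0.   -0.86  1.4 ] F [ 0.1 -0.4 -0.8]
shift units [ 0.04  0.01 -2.16] turn z units 0.01 tilt fix units [-0.   -0.02 -0.  ]
dish 5913 0.61 ((0.588655948638916, -0.12904532253742218), (0.08568672090768814, 0.07403620332479477), 86.51482391357422) [0.00368724 0.00523861 0.01433575] [ 0.54929765 -0.17337418 -0.00196829] [ 0.626516   -0.08675768  0.09589843]
soap 12628 0.79 ((0.5387970209121704, -0.12745116651058197), (0.07629985362291336, 0.13735432922840118), 88.22813415527344) [0.0921425  0.10001564 0.10118571] [ 0.46899543 -0.16658682 -0.00120728] [ 0.60799486 -0.09076873  0.16598127]
```

View pics/w2.png

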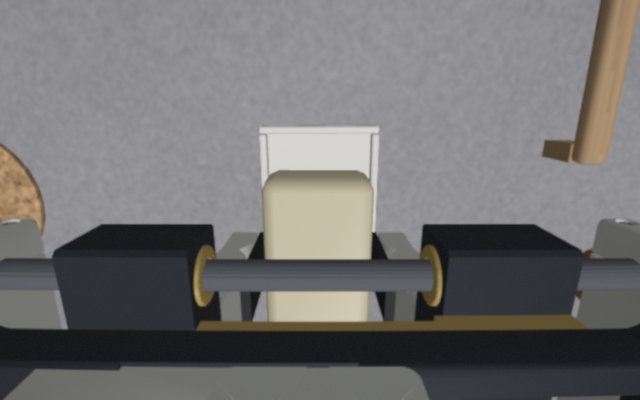

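```bash
python3 -m inch '.05 0 -.7 0 0 0; .03 0 -.7 0 0 0; 0 0 -.4 0 0 0; 0 0 -.2 0 0 0; 0 0 -.1 0 0 0; 0 0 -.06 0 0 0; 0 0 0 0 0 0; 0 0 0 0 0 0' && python3 need.py .569 -.1265 .0195 86.9
```

```text
t: 8.6
eef_pos: [0.5713, -0.127, 0.0211]
ee_rot: [-3.054, 1.57, 0.034]
force: [-0.4, -0.0, -2.1]
width: 0.0497
t 8.6 tcp [ 0.5713 -0.127   0.0211] toolx [ 0.001  0.    -1.   ] jaw -93.1 w 0.0497 q [ 0.12  0.42 -0.43  0.   -0.72  1.4 ] F [-0.4 -0.  -2.1]
shift units [-0.08  0.02 -0.05] turn z units -0.0 tilt fix units [-0.    0.01  0.  ]
```

```bash
python3 -m inch '-.03 0 -.04 0 0 0; 0 0 -.03 0 0 0; 0 0 0 0 0 0' && python3 -m inch '0 0 0 0 0 0; 0 0 0 0 0 0; 0 0 0 0 0 0; 0 0 0 0 0 0; 0 0 .4 0 0 0; 0 0 .8 0 0 0; 0 0 1 0 0 0; 0 0 1 0 0 0; 0 0 .8 0 0 0; 0 0 0 0 0 0' .8 && python3 need.py .5105 .3237 .014 4.8
python3 - <<'E'
from h import *
d=arm.grab_frame("wrist"); save(d,"w3"); P=pts(d)
for n in ["dish","soap"]:
    for m in arm.masks_of(d,n)[:1]:
        q=P[m["mask"]]; q=q[~np.isnan(q[:,0])]; 
        if n=="soap": q=q[q[:,2]>.028]
        print(n,len(q),m["confidence"],cv2.minAreaRect(q[:,:2].astype(np.float32)),np.percentile(q[:,2],[5,50,95]))
E
```

```text
t: 8.98
eef_pos: [0.5701, -0.1269, 0.0187]
ee_rot: [0.301, 1.571, -2.895]
force: [-0.8, -1.0, 0.2]
width: 0.0497
t: 10.22
eef_pos: [0.5717, -0.127, 0.1418]
ee_rot: [-3.078, 1.566, 0.01]
force: [0.3, 0.4, 0.4]
width: 0.0699
t 10.22 tcp [ 0.5717 -0.127   0.1418] toolx [ 0.005  0.    -1.   ] jaw -93.1 w 0.0699 q [ 0.12  0.28 -0.31  0.   -0.98  1.4 ] F [0.3 0.4 0.4]
shift units [-2.04 15.02 -4.26] turn z units -16.43 tilt fix units [-0.    0.06  0.  ]
dish 5697 0.66 ((0.5668205618858337, -0.1282515674829483), (0.08403332531452179, 0.11592325568199158), 87.1344985961914) [0.00376618 0.00596542 0.01439869]
soap 5641 0.76 ((0.5704167485237122, -0.1269719898700714), (0.050007205456495285, 0.0782405212521553), 86.92752838134766) [0.03151049 0.03451797 0.03575344]
```

View pics/w3.png

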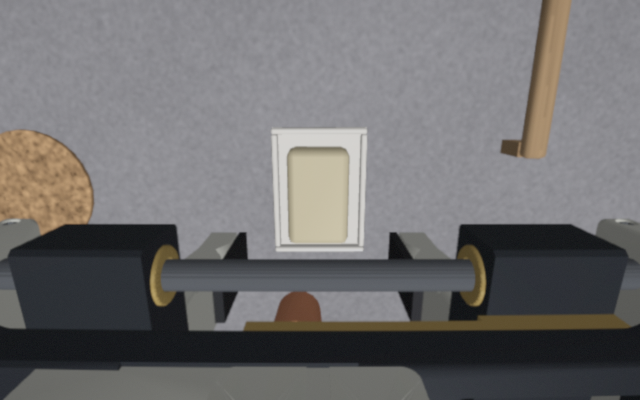

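```bash
python3 -m inch '-.085 .62 0 0 0 -.97; -.085 .62 0 0 0 -.97; -.085 .62 0 0 0 -.97; -.085 .62 0 0 0 -.97; -.085 .62 0 0 0 -.97; -.085 .62 0 0 0 -.97; -.085 .62 0 0 0 -.97; -.085 .62 0 0 0 -.97; -.085 .62 0 0 0 -.97; -.085 .62 0 0 0 -.97; -.085 .62 0 0 0 -.97; -.085 .62 0 0 0 -.97' 1 && python3 -m inch '-.085 .63 0 0 0 -.98; -.085 .63 0 0 0 -.98; -.085 .63 0 0 0 -.98; -.085 .63 0 0 0 -.98; -.085 .63 0 0 0 -.98; -.085 .63 0 0 0 -.98; -.085 .63 0 0 0 -.98; -.085 .63 0 0 0 -.98; -.085 .63 0 0 0 -.98; -.085 .63 0 0 0 -.98; -.085 .63 0 0 0 -.98; -.085 .63 0 0 0 -.98' && python3 -m inch '0 0 0 0 0 0; 0 0 0 0 0 0' && python3 need.py .5105 .3237 .020 -30
cat > c.py <<'E'
import sys
from h import *
from scipy.optimize import least_squares
d=arm.grab_frame("wrist"); save(d,sys.argv[1]); P=pts(d); H=float(sys.argv[3]); R=float(sys.argv[4])
m=arm.masks_of(d,sys.argv[2])[0]; f=d["frame"].astype(int)
mk=m["mask"]&~np.isnan(P[...,0]); q=P[mk]; col=f[mk]
dark=col.max(1)<70
rim=q[(~dark)&(abs(q[:,2]-H)<.004)]
g=least_squares(lambda x:np.hypot(rim[:,0]-x[0],rim[:,1]-x[1])-R+.0015,rim[:,:2].mean(0),loss="soft_l1",f_scale=.002).x
print(m["confidence"],"rim",len(rim),np.round(g,4),"z",np.round(np.percentile(q[:,2],[50,95,99]),4))
h=q[dark&(abs(q[:,2]-H)<.012)]
if len(h)>20:
    hc=h.mean(0); vt=np.linalg.svd(h[:,:2]-hc[:2],full_matrices=False)[2]; v=hc[:2]-g
    print("handle",len(h),np.round(hc,4),"ang",np.degrees(np.arctan2(v[1],v[0])).round(1),"pca",np.degrees(np.arctan2(vt[0][1],vt[0][0])).round(1))
E
python3 c.py w4 large_cup .044 .036
```

```text
t: 11.88
eef_pos: [0.5389, 0.0966, 0.1378]
ee_rot: [1.569, 1.569, -2.645]
force: [1.4, 0.1, 0.3]
width: 0.0878
t: 13.38
eef_pos: [0.5084, 0.3232, 0.1376]
ee_rot: [2.925, 1.569, -2.316]
force: [-0.0, 0.0, 0.6]
width: 0.0876
t: 13.62
eef_pos: [0.5086, 0.3224, 0.1379]
ee_rot: [2.927, 1.569, -2.31]
force: [0.4, -0.8, 0.5]
width: 0.0875
t 13.62 tcp [0.5086 0.3224 0.1379] toolx [-0.001 -0.001 -1.   ] jaw 150.0 w 0.0875 q [ 0.89  0.31 -0.27 -0.   -0.99 -1.41] F [ 0.4 -0.8  0.5]
shift units [ 0.06  0.04 -3.93] turn z units 0.0 tilt fix units [ 0.01 -0.01  0.  ]
0.67 rim 1270 [0.5116 0.325 ] z [0.0076 0.0443 0.045 ]
handle 421 [0.5066 0.3768 0.0439] ang 95.5 pca 91.9
```

View pics/w4.png

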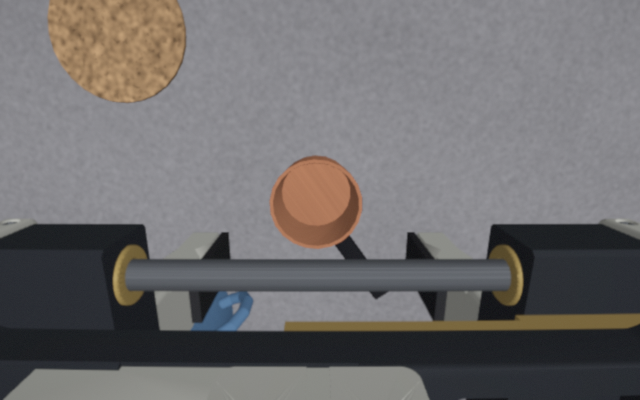

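```bash
python3 - <<'E'
import numpy as np
for c in ["top1","scene1"]:
    P=np.load(c+".npz")["P"]; q=P[(P[...,0]>.56)&(P[...,0]<.633)&(P[...,1]>.28)&(P[...,1]<.42)&(P[...,2]>.012)]
    print(c,len(q),q.min(0).round(3),q.max(0).round(3))
E
python3 need.py .5110 .3245 .020 -30
```

```text
top1 88 [0.601 0.365 0.018] [0.633 0.375 0.083]
scene1 75 [0.6  0.36 0.02] [0.63  0.372 0.079]
t 13.72 tcp [0.5089 0.3223 0.1383] toolx [-0.001 -0.001 -1.   ] jaw 149.9 w 0.0876 q [ 0.89  0.31 -0.27 -0.   -0.99 -1.41] F [-0.4 -0.1 -0.8]
shift units [ 0.07  0.07 -3.94] turn z units 0.01 tilt fix units [ 0.01 -0.01  0.  ]
```

```bash
python3 -m inch '.07 .07 -.9 0 0 0; 0 0 -.9 0 0 0; 0 0 -.9 0 0 0; 0 0 -.7 0 0 0; 0 0 -.4 0 0 0; 0 0 -.2 0 0 0; 0 0 0 0 0 0' && python3 -m inch '0 0 0 0 0 0; 0 0 0 0 0 0; 0 0 0 0 0 0; 0 0 0 0 0 0; 0 0 0 0 0 0; 0 0 0 0 0 0' 0 25 && python3 -m inch '0 0 .5 0 0 0; 0 0 .7 0 0 0; 0 0 .7 0 0 0; 0 0 .5 0 0 0; 0 0 0 0 0 0; 0 0 0 0 0 0' && python3 need.py .5823 .1308 .025 -30; python3 c.py w5 large_cup .115 .036
```

```text
t: 14.6
eef_pos: [0.5112, 0.3251, 0.0188]
ee_rot: [-0.779, 1.571, 0.267]
force: [0.4, 0.7, -0.3]
width: 0.0878
t: 15.35
eef_pos: [0.5113, 0.3255, 0.0193]
ee_rot: [-0.351, 1.57, 0.695]
force: [-1.1, -0.8, 5.9]
width: 0.07
t: 16.1
eef_pos: [0.5107, 0.3248, 0.0901]
ee_rot: [2.631, 1.57, -2.607]
force: [-0.8, 0.5, -1.9]
width: 0.0706
t 16.1 tcp [0.5107 0.3248 0.0901] toolx [-0.001 -0.    -1.   ] jaw 149.9 w 0.0706 q [ 0.89  0.37 -0.32 -0.   -0.89 -1.41] F [-0.8  0.5 -1.9]
shift units [ 2.39 -6.47 -2.17] turn z units 0.02 tilt fix units [ 0.01 -0.01  0.  ]
0.8 rim 2373 [0.5105 0.3246] z [0.0866 0.1148 0.1154]
```

View pics/w5.png

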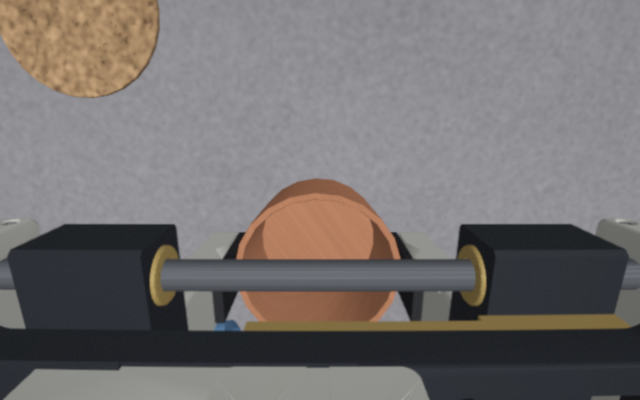

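```bash
python3 -m inch '.37 -.8 0 0 0 0; .37 -.8 0 0 0 0; .37 -.8 0 0 0 0; 0 0 0 0 0 0; 0 0 0 0 0 0' >/dev/null
cat > m.py <<'E'
from h import *
import sys
d=arm.grab_frame(sys.argv[1] if len(sys.argv)>1 else "wrist"); P=pts(d); mm=arm.masks_of(d,"mat")[0]; m=mm["mask"]
c=max(cv2.findContours(m.astype(np.uint8),cv2.RETR_EXTERNAL,cv2.CHAIN_APPROX_NONE)[0],key=len)[:,0]
c=c[(c[:,0]>3)&(c[:,0]<636)&(c[:,1]>3)]
K=np.array(d["mtx"],float); u=cv2.undistortPoints(c[:,None].astype(float),K,np.array(d["dist_coeffs"],float))[:,0]
T=np.array(d["pose"]); r=np.c_[u[:,0],-u[:,1],-np.ones(len(u))]@T[:3,:3].T
s=(.005-T[2,3])/r[:,2]; q=T[:3,3]+r*s[:,None]
from scipy.optimize import least_squares
g=least_squares(lambda x:np.hypot(q[:,0]-x[0],q[:,1]-x[1])-.055,q[:,:2].mean(0),loss="soft_l1",f_scale=.001)
print("mat",mm["confidence"],len(q),g.x.round(4),"med res",np.median(abs(g.fun)).round(4),"z",np.nanmedian(P[m][:,2]).round(4))
E
python3 m.py; python3 m.py top; python3 m.py scene; python3 need.py .5823 .1308 .024 -30
```

```text
mat 0.93 390 [0.582  0.1316] med res 0.0009 z 0.0048
mat 0.55 103 [0.5832 0.1311] med res 0.0024 z 0.0051
mat 0.72 87 [0.581  0.1282] med res 0.0026 z 0.0054
t 17.12 tcp [0.5442 0.2536 0.0906] toolx [-0. -0. -1.] jaw 149.9 w 0.0701 q [ 0.76  0.36 -0.33 -0.   -0.88 -1.29] F [ 0.2  0.2 -0.7]
shift units [ 1.27 -4.09 -2.22] turn z units 0.01 tilt fix units [ 0. -0.  0.]
```

```bash
python3 -m inch '.25 -.82 0 0 0 0; .25 -.82 0 0 0 0; .25 -.82 0 0 0 0; .25 -.81 0 0 0 0; .25 -.81 -.3 0 0 0; 0 0 -.6 0 0 0; 0 0 -.6 0 0 0; 0 0 -.4 0 0 0; 0 0 -.15 0 0 0; 0 0 0 0 0 0; 0 0 0 0 0 0' && python3 need.py .582 .1313 .024 -30
```

```text
t: 18.5
eef_pos: [0.5823, 0.1311, 0.0298]
ee_rot: [-0.637, 1.57, 0.409]
force: [0.3, -0.3, -1.0]
width: 0.0701
t 18.5 tcp [0.5823 0.1311 0.0298] toolx [ 0.001  0.    -1.   ] jaw 149.9 w 0.0701 q [ 0.55  0.43 -0.39  0.   -0.75 -1.07] F [ 0.3 -0.3 -1. ]
shift units [-0.01  0.01 -0.19] turn z units 0.01 tilt fix units [-0.    0.01  0.  ]
```

```bash
python3 -m inch '0 0 -.1 0 0 0; 0 0 -.06 0 0 0; 0 0 -.04 0 0 0; 0 0 0 0 0 0' && python3 need.py && python3 -m inch '0 0 0 0 0 0; 0 0 0 0 0 0; 0 0 0 0 0 0; 0 0 0 0 0 0; 0 0 .4 0 0 0; 0 0 .8 0 0 0; 0 0 1 0 0 0; 0 0 1 0 0 0; 0 0 .9 0 0 0; 0 0 0 0 0 0; 0 0 0 0 0 0' 1 && python3 c.py w6 large_cup .049 .036; python3 need.py .434 -.039 .12 13
```

```text
t: 19.0
eef_pos: [0.5819, 0.1307, 0.0243]
ee_rot: [-1.211, 1.57, -0.165]
force: [-4.2, -0.2, 9.1]
width: 0.0699
t 19.0 tcp [0.5819 0.1307 0.0243] toolx [ 0. -0. -1.] jaw 149.9 w 0.0699 q [ 0.55  0.43 -0.4   0.   -0.74 -1.07] F [-4.2 -0.2  9.1]
t: 20.38
eef_pos: [0.5816, 0.1307, 0.1463]
ee_rot: [0.476, 1.57, 1.521]
force: [-0.4, -0.9, -0.3]
width: 0.0875
0.8 rim 1174 [0.5815 0.1305] z [0.0112 0.0493 0.05  ]
handle 467 [0.5766 0.1793 0.0488] ang 95.8 pca 101.5
t 20.48 tcp [0.5813 0.1305 0.1455] toolx [-0.001 -0.001 -1.   ] jaw 149.9 w 0.0875 q [ 0.55  0.29 -0.28 -0.   -1.   -1.07] F [-0.3 -1.1  0.1]
shift units [-4.91 -5.65 -0.85] turn z units 8.62 tilt fix units [ 0.01 -0.01  0.  ]
```

View pics/w6.png

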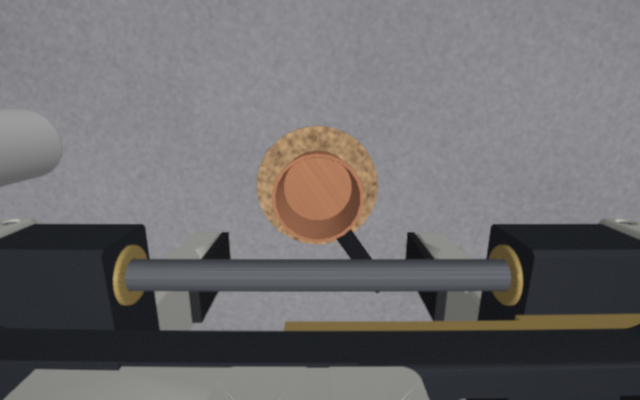

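```bash
python3 -m inch '-.54 -.63 0 0 0 .96; -.54 -.63 0 0 0 .96; -.54 -.63 0 0 0 .96; -.54 -.63 0 0 0 .96; -.54 -.63 0 0 0 .96; -.55 -.63 0 0 0 .96; -.55 -.63 0 0 0 .96; -.55 -.62 0 0 0 .96; -.55 -.62 0 0 0 .95; 0 0 0 0 0 0; 0 0 0 0 0 0' .6 && python3 c.py w7 small_cup .054 .024; python3 need.py .434 -.039 .031 13
```

```text
t: 21.85
eef_pos: [0.4351, -0.0387, 0.146]
ee_rot: [2.198, 1.571, -2.287]
force: [1.0, -0.1, 0.7]
width: 0.0526
0.75 rim 1113 [ 0.4481 -0.1009] z [0.0489 0.0546 0.0552]
handle 1478 [ 0.4352 -0.0456  0.0538] ang 103.2 pca -76.7
t 21.95 tcp [ 0.4353 -0.0384  0.146 ] toolx [-0. -0. -1.] jaw -167.0 w 0.0524 q [ 0.37  0.03 -0.6   0.   -0.93 -0.14] F [0.2 0.9 0.1]
shift units [-0.04 -0.02 -3.83] turn z units -0.01 tilt fix units [ 0. -0.  0.]
```

View pics/w7.png

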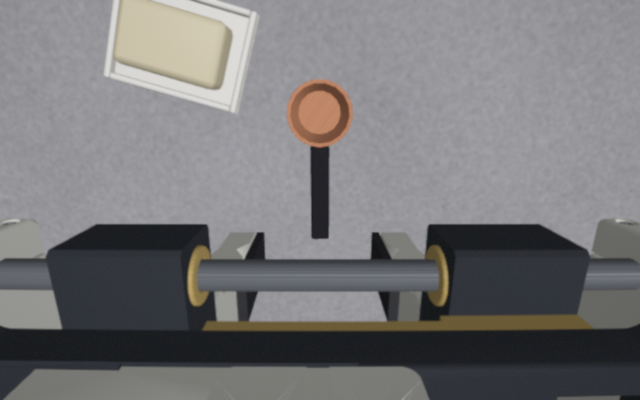

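```bash
python3 -m inch '-.03 -.14 -.9 0 0 0; 0 0 -.9 0 0 0; 0 0 -.8 0 0 0; 0 0 -.7 0 0 0; 0 0 -.4 0 0 0; 0 0 -.13 0 0 0; 0 0 0 0 0 0' && python3 -m inch '0 0 0 0 0 0; 0 0 0 0 0 0; 0 0 0 0 0 0; 0 0 0 0 0 0; 0 0 0 0 0 0; 0 0 0 0 0 0; 0 0 0 0 0 0; 0 0 0 0 0 0; 0 0 0 0 0 0; 0 0 0 0 0 0' 0 50 && python3 need.py && python3 -m inch '0 0 .2 0 0 0; 0 0 .4 0 0 0; 0 0 .7 0 0 0; 0 0 .7 0 0 0; 0 0 .7 0 0 0; 0 0 .5 0 0 0; 0 0 0 0 0 0; 0 0 0 0 0 0' && python3 need.py .434 -.039 .031 13; python3 c.py w8 small_cup .150 .024
```

```text
t: 22.82
eef_pos: [0.4343, -0.0428, 0.0314]
ee_rot: [-2.813, 1.571, -1.015]
force: [-0.3, 0.0, 0.1]
width: 0.0523
t: 24.08
eef_pos: [0.434, -0.0429, 0.0313]
ee_rot: [-1.089, 1.571, 0.71]
force: [-1.2, 1.7, 1.6]
width: 0.013
t 24.07 tcp [ 0.434  -0.0429  0.0313] toolx [ 0.  0. -1.] jaw -166.9 w 0.013 q [ 0.36  0.21 -0.75 -0.   -0.62 -0.13] F [-1.2  1.7  1.6]
t: 25.08
eef_pos: [0.4336, -0.043, 0.1271]
ee_rot: [0.665, 1.571, 2.464]
force: [0.5, 0.3, -1.2]
width: 0.0135
t 25.07 tcp [ 0.4336 -0.043   0.1271] toolx [-0.  0. -1.] jaw -167.0 w 0.0135 q [ 0.36  0.06 -0.63 -0.   -0.88 -0.13] F [ 0.5  0.3 -1.2]
shift units [ 0.01  0.13 -3.2 ] turn z units -0.01 tilt fix units [-0. -0. -0.]
0.92 rim 3217 [ 0.4474 -0.1019] z [0.1386 0.1501 0.1506]
handle 3048 [ 0.4359 -0.0538  0.1494] ang 103.4 pca 103.4
```

View pics/w8.png

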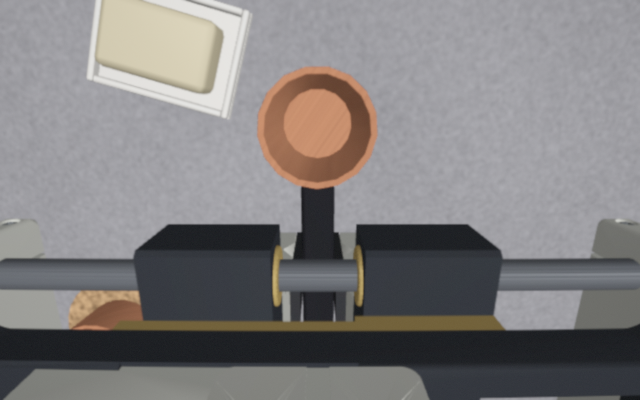

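```bash
python3 -m inch '.17 .33 0 0 0 .97; .17 .33 0 0 0 .97; .17 .33 0 0 0 .97; .17 .33 0 0 0 .97; .17 .33 0 0 0 .97; .17 .33 0 0 0 .97; .17 .33 0 0 0 .97; .17 .33 0 0 0 .97; .17 .33 0 0 0 .97; .17 .33 0 0 0 .97; .17 .33 0 0 0 .97; .17 .33 0 0 0 .97' && python3 -m inch '.18 .33 0 0 0 .97; .18 .33 0 0 0 .97; .18 .33 0 0 0 .97; .18 .33 0 0 0 .97; .18 .33 0 0 0 .92; 0 0 0 0 0 0; 0 0 0 0 0 0' && python3 need.py .5213 .1247 .0403 95.2; python3 c.py w9 small_cup .150 .024
```

```text
t: 26.68
eef_pos: [0.4949, 0.076, 0.1264]
ee_rot: [0.833, 1.569, -2.633]
force: [-0.4, -1.3, -0.6]
width: 0.0134
t: 27.55
eef_pos: [0.5216, 0.1249, 0.1267]
ee_rot: [0.427, 1.569, -2.625]
force: [0.0, 0.3, -0.7]
width: 0.0134
t 27.55 tcp [0.5216 0.1249 0.1267] toolx [-0.001 -0.001 -1.   ] jaw -84.8 w 0.0134 q [ 0.6   0.22 -0.43 -0.   -0.92  1.06] F [ 0.   0.3 -0.7]
shift units [-0.01 -0.01 -2.88] turn z units 0.01 tilt fix units [ 0.01 -0.01  0.  ]
0.91 rim 3172 [0.5815 0.1305] z [0.1382 0.1495 0.15  ]
handle 3025 [0.5322 0.1257 0.1489] ang -174.5 pca -174.2
```

View pics/w9.png

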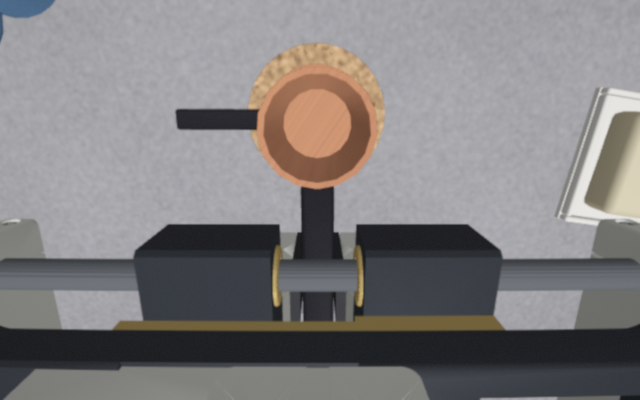

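```bash
python3 -m inch '0 0 -.4 0 0 0; 0 0 -.6 0 0 0; 0 0 -.6 0 0 0; 0 0 -.5 0 0 0; 0 0 -.3 0 0 0; 0 0 -.2 0 0 0; 0 0 -.15 0 0 0; 0 0 0 0 0 0; 0 0 0 0 0 0' && python3 -m inch '0 0 -.06 0 0 0; 0 0 -.05 0 0 0; 0 0 -.03 0 0 0; 0 0 0 0 0 0; 0 0 0 0 0 0' && python3 need.py .5213 .1247 .0402 95.2
```

```text
t: 28.78
eef_pos: [0.5224, 0.1255, 0.0451]
ee_rot: [-2.741, 1.57, 0.493]
force: [-0.3, 1.2, -0.9]
width: 0.0134
t: 29.4
eef_pos: [0.5222, 0.1253, 0.0406]
ee_rot: [0.807, 1.571, -2.243]
force: [-0.3, -0.4, -0.5]
width: 0.0131
t 29.4 tcp [0.5222 0.1253 0.0406] toolx [-0. -0. -1.] jaw -84.7 w 0.0131 q [ 0.6   0.33 -0.52  0.   -0.72  1.06] F [-0.3 -0.4 -0.5]
shift units [-0.03 -0.02 -0.01] turn z units -0.01 tilt fix units [ 0. -0.  0.]
```

```bash
python3 -m inch '0 0 -.03 0 0 0; 0 0 0 0 0 0' && python3 -m inch '0 0 0 0 0 0; 0 0 0 0 0 0; 0 0 0 0 0 0; 0 0 0 0 0 0; 0 0 0 0 0 0; 0 0 .4 0 0 0; 0 0 .8 0 0 0; 0 0 1 0 0 0; 0 0 1 0 0 0; 0 0 .6 0 0 0; 0 0 0 0 0 0; 0 0 0 0 0 0' .5 && python3 c.py w10 small_cup .063 .024;python3 need.py .5 -.341 .15 0;  python3 - <<'E'
from h import *
from scipy.optimize import least_squares
for c in ["top1","scene1"]:
    P=np.load(c+".npz")["P"]; q=P[(np.hypot(P[...,0]-.5,P[...,1]+.341)<.04)&(P[...,2]>.016)&(P[...,2]<.05)]
    g=least_squares(lambda x:np.hypot(q[:,0]-x[0],q[:,1]-x[1])-.025,[.5,-.341],loss="soft_l1",f_scale=.002)
    q2=P[(np.hypot(P[...,0]-.5,P[...,1]+.341)<.06)&(P[...,2]>.016)]
    print(c,len(q),g.x.round(4),np.median(abs(g.fun)).round(4),"zmax",q2[:,2].max())
E
```

```text
t: 29.65
eef_pos: [0.5219, 0.1253, 0.04]
ee_rot: [0.301, 1.57, -2.749]
force: [-3.7, 0.8, 5.2]
width: 0.0134
t: 31.15
eef_pos: [0.5218, 0.1252, 0.1535]
ee_rot: [-0.389, 1.57, 2.844]
force: [0.6, -0.4, 0.1]
width: 0.0438
0.8 rim 1060 [0.5815 0.1312] z [0.0578 0.0635 0.0641]
handle 1499 [0.5251 0.1256 0.0627] ang -174.3 pca -174.3
t 31.25 tcp [0.5217 0.1251 0.1529] toolx [-0.001 -0.001 -1.   ] jaw -84.8 w 0.0441 q [ 0.6   0.19 -0.4  -0.   -0.98  1.06] F [-0.2  0.3 -0.1]
shift units [ -0.72 -15.54  -0.1 ] turn z units 16.95 tilt fix units [ 0.01 -0.01  0.  ]
top1 50 [ 0.5003 -0.3407] 0.0003 zmax 0.09199092973790335
scene1 188 [ 0.4983 -0.3428] 0.0005 zmax 0.09188534264189763
```

View pics/w10.png

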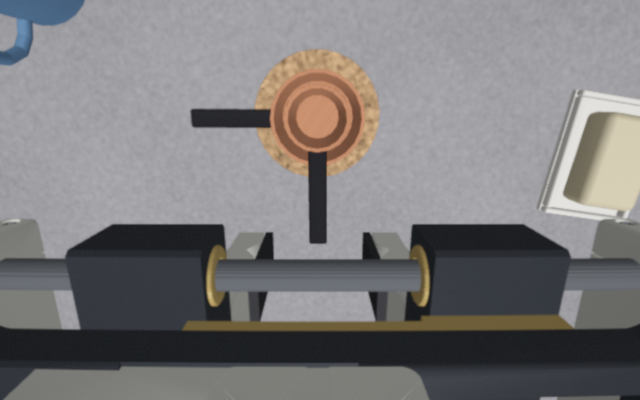

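```bash
python3 -m inch '-.05 -.97 0 0 0 0; -.05 -.97 0 0 0 0; -.05 -.97 0 0 0 0; -.05 -.97 0 0 0 0; -.05 -.97 0 0 0 0; -.05 -.97 0 0 0 0; -.05 -.97 0 0 0 0; -.05 -.97 0 0 0 0; -.05 -.97 0 0 0 0; -.05 -.97 0 0 0 0; -.05 -.97 0 0 0 0; -.05 -.97 0 0 0 0' 1 && python3 -m inch '-.04 -.97 0 0 0 0; -.04 -.97 0 0 0 0; -.04 -.97 0 0 0 0; -.04 -.97 0 0 0 0; 0 0 0 0 0 0; 0 0 0 0 0 0'
cat > v.py <<'E'
import sys
from h import *
from scipy.optimize import least_squares
d=arm.grab_frame("wrist"); save(d,sys.argv[1]); P=pts(d); z0=float(sys.argv[2])
mm=arm.masks_of(d,"vase")[0]; q=P[mm["mask"]&~np.isnan(P[...,0])]
print(mm["confidence"],len(q),"z pct",np.percentile(q[:,2],[1,50,99]).round(4))
b=q[(q[:,2]>z0+.016)&(q[:,2]<z0+.050)]
g=least_squares(lambda x:np.hypot(b[:,0]-x[0],b[:,1]-x[1])-.025,q[:,:2].mean(0),loss="soft_l1",f_scale=.002)
print("belly",len(b),g.x.round(4),np.median(abs(g.fun)).round(4))
r=q[abs(q[:,2]-z0-.074)<.003]; print("rim",len(r),r.min(0).round(4),r.max(0).round(4))
E
python3 v.py w11 0; python3 need.py .4993 -.3417 .034 -85
```

```text
t: 32.75
eef_pos: [0.5037, -0.2248, 0.1528]
ee_rot: [-0.177, 1.569, 3.056]
force: [0.4, 0.5, -0.6]
width: 0.0876
t: 33.5
eef_pos: [0.4989, -0.34, 0.1528]
ee_rot: [-0.501, 1.569, 2.732]
force: [0.9, 0.5, 0.4]
width: 0.0877
0.81 3490 z pct [0.0141 0.0742 0.09  ]
belly 303 [ 0.4998 -0.3413] 0.0001
rim 269 [ 0.4831 -0.3576  0.071 ] [ 0.5173 -0.3241  0.077 ]
t 33.6 tcp [ 0.4993 -0.3396  0.1534] toolx [-0.001  0.    -1.   ] jaw -84.7 w 0.0878 q [-0.27  0.3  -0.25 -0.   -1.02  1.94] F [-0.2  0.1 -0.2]
shift units [-0.   -0.07 -3.98] turn z units -0.06 tilt fix units [-0.   -0.01 -0.  ]
```

View pics/w11.png

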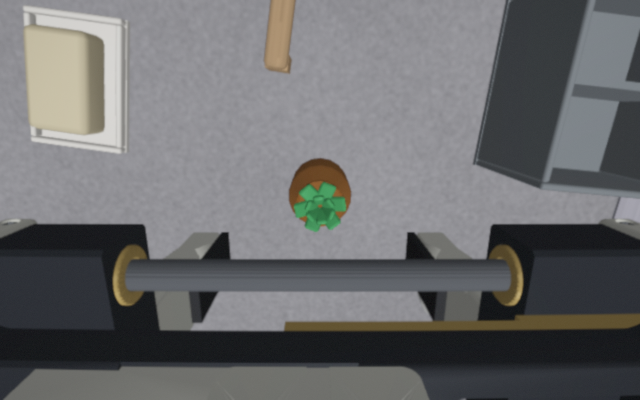

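```bash
python3 -m inch '.02 -.06 -.8 0 0 0; 0 0 -.8 0 0 0; 0 0 -.8 0 0 0; 0 0 -.7 0 0 0; 0 0 -.4 0 0 0; 0 0 -.25 0 0 0; 0 0 -.15 0 0 0; 0 0 -.05 0 0 0; 0 0 0 0 0 0; 0 0 0 0 0 0' && python3 -m inch '0 0 0 0 0 0; 0 0 0 0 0 0; 0 0 0 0 0 0; 0 0 0 0 0 0; 0 0 0 0 0 0; 0 0 0 0 0 0; 0 0 0 0 0 0; 0 0 0 0 0 0' 0 30 && python3 need.py
```

```text
t: 34.85
eef_pos: [0.5002, -0.3422, 0.0356]
ee_rot: [2.718, 1.57, -0.332]
force: [0.5, 0.2, -0.3]
width: 0.0878
t: 35.85
eef_pos: [0.4999, -0.342, 0.0351]
ee_rot: [-0.977, 1.571, 2.257]
force: [-0.8, 2.0, 0.4]
width: 0.0492
t 35.85 tcp [ 0.4999 -0.342   0.0351] toolx [-0.  0. -1.] jaw -84.7 w 0.0492 q [-0.28  0.43 -0.37 -0.   -0.77  1.94] F [-0.8  2.   0.4]
```

```bash
python3 -m inch '0 0 .3 0 0 0; 0 0 .6 0 0 0; 0 0 .8 0 0 0; 0 0 .5 0 0 0; 0 0 .2 0 0 0; 0 0 0 0 0 0' && python3 -m inch '.2 .6 0 0 0 0; .21 .95 0 0 0 0; .21 .95 0 0 0 0; .21 .95 0 0 0 0; .21 .95 0 0 0 0; .21 .95 0 0 0 0; .21 .95 0 0 0 0; .21 .95 0 0 0 0; .21 .95 0 0 0 0; .21 .95 0 0 0 0; .21 .95 0 0 0 0; .21 .95 0 0 0 0' && python3 -m inch '0 .4 0 0 0 0; 0 0 0 0 0 0; 0 0 0 0 0 0' && python3 v.py w12 .072; python3 need.py .5753 .0018 .035 -85
```

```text
t: 36.6
eef_pos: [0.4999, -0.342, 0.1072]
ee_rot: [-2.961, 1.571, 0.272]
force: [-0.8, 0.1, -1.7]
width: 0.049
t: 38.1
eef_pos: [0.5748, -0.0088, 0.1063]
ee_rot: [0.09, 1.569, -2.96]
force: [1.1, -0.4, -1.1]
width: 0.0491
t: 38.48
eef_pos: [0.5748, 0.0011, 0.1069]
ee_rot: [0.183, 1.57, -2.867]
force: [-0.2, -0.1, -1.7]
width: 0.0492
0.68 8164 z pct [0.0882 0.1315 0.1614]
belly 1514 [0.5746 0.001 ] 0.0001
rim 555 [ 0.5606 -0.0147  0.143 ] [0.5924 0.0137 0.1489]
t 38.58 tcp [0.575  0.0008 0.1071] toolx [-0. -0. -1.] jaw -84.8 w 0.049 q [ 0.34  0.3  -0.37  0.   -0.9   1.32] F [-0.3  0.2 -2.3]
shift units [ 0.01  0.03 -2.4 ] turn z units -0.04 tilt fix units [ 0. -0.  0.]
```

View pics/w12.png

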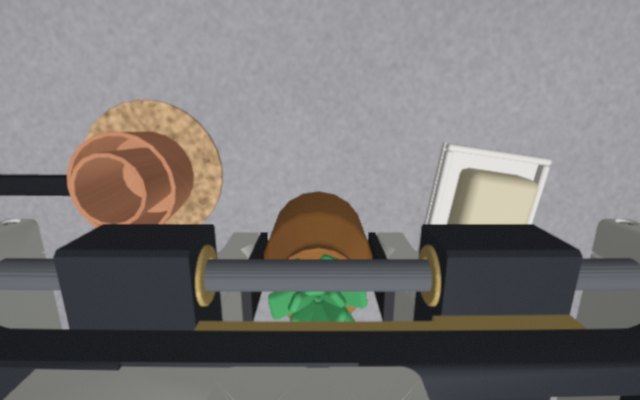

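```bash
python3 -m inch '.02 .03 -.5 0 0 0; 0 0 -.6 0 0 0; 0 0 -.6 0 0 0; 0 0 -.35 0 0 0; 0 0 -.2 0 0 0; 0 0 -.08 0 0 0; 0 0 0 0 0 0; 0 0 0 0 0 0' && python3 -m inch '0 0 -.03 0 0 0; 0 0 -.03 0 0 0; 0 0 0 0 0 0; 0 0 0 0 0 0' && python3 need.py .5753 .0018 .035 -85
```

```text
t: 39.58
eef_pos: [0.5763, 0.0025, 0.0378]
ee_rot: [-2.95, 1.57, 0.283]
force: [0.4, -0.1, -1.8]
width: 0.0492
t: 40.08
eef_pos: [0.5759, 0.0024, 0.0355]
ee_rot: [1.477, 1.571, -1.573]
force: [-0.2, 0.6, -2.0]
width: 0.049
t 40.08 tcp [0.5759 0.0024 0.0355] toolx [-0. -0. -1.] jaw -84.7 w 0.049 q [ 0.34  0.39 -0.44  0.   -0.74  1.32] F [-0.2  0.6 -2. ]
shift units [-0.02 -0.02 -0.02] turn z units -0.05 tilt fix units [ 0. -0.  0.]
```

```bash
python3 -m inch '-.02 -.02 -.025 0 0 0; 0 0 0 0 0 0; 0 0 0 0 0 0' && python3 -m inch '0 0 0 0 0 0; 0 0 0 0 0 0; 0 0 0 0 0 0; 0 0 0 0 0 0; 0 0 0 0 0 0; 0 0 .2 0 0 0; 0 0 .5 0 0 0; 0 0 .8 0 0 0; 0 0 1 0 0 0; 0 0 1 0 0 0; 0 0 .8 0 0 0; 0 0 0 0 0 0' .75 && python3 -m inch '-.3 0 .3 0 0 0; -.8 0 .3 0 0 0; -.8 0 .3 0 0 0; -.3 0 0 0 0 0; 0 0 0 0 0 0; 0 0 0 0 0 0'
cat > fin.py <<'E'
from h import *
from scipy.optimize import least_squares
def circ(q,R,x0): return least_squares(lambda x:np.hypot(q[:,0]-x[0],q[:,1]-x[1])-R,x0,loss="soft_l1",f_scale=.002).x.round(4)
B={"bottle":"", "mug":"", "brush":"", "timer":""}
for cam in ["top","scene","wrist"]:
    d=arm.grab_frame(cam); save(d,cam+"F"); P=pts(d)
    box=lambda c,r,a,b:P[(np.hypot(P[...,0]-c[0],P[...,1]-c[1])<r)&(P[...,2]>a)&(P[...,2]<b)]
    v=box((.575,.002),.04,.016,.05); print(cam,"vase",len(v),circ(v,.025,[.575,.002]) if len(v)>30 else "", "top",box((.575,.002),.03,.05,.12)[:,2].max(initial=0).round(4))
    s=box((.569,-.127),.055,.029,.05); print(" soap",len(s),cv2.minAreaRect(s[:,:2].astype(np.float32)) if len(s)>20 else "","z",np.percentile(s[:,2],[5,95]).round(4) if len(s)>20 else "")
    c=box((.5815,.131),.03,.060,.07); print(" small rim",len(c),circ(c,.0225,[.5815,.131]) if len(c)>20 else "")
    c=box((.5815,.131),.045,.046,.0515); c=c[np.hypot(c[:,0]-.5815,c[:,1]-.131)>.03]; print(" large rim",len(c),circ(c,.0345,[.5815,.131]) if len(c)>20 else "")
    if cam!="wrist":
        P0=np.load(cam+"1.npz")["P"]
        for n,(x,y) in dict(bottle=(.785,-.034),mug=(.675,.364),brush=(.74,-.3),timer=(.405,-.474)).items():
            m=(np.hypot(P0[...,0]-x,P0[...,1]-y)<.12)&(P0[...,2]>.01)
            print("  ",n,"median depth change mm",np.nanmedian(abs(P[m]-P0[m]).max(1)).round(4),"p95",np.nanpercentile(abs(P[m]-P0[m]).max(1),95).round(4))
E
python3 fin.py; python3 need.py
```

```text
t: 40.45
eef_pos: [0.5758, 0.0021, 0.0351]
ee_rot: [-2.903, 1.57, 0.33]
force: [-0.4, 2.4, 2.7]
width: 0.0492
t: 41.95
eef_pos: [0.5767, 0.002, 0.1672]
ee_rot: [-2.991, 1.565, 0.242]
force: [-0.7, 0.6, -0.3]
width: 0.0658
t: 42.7
eef_pos: [0.5096, 0.0018, 0.1904]
ee_rot: [0.438, 1.57, -2.612]
force: [0.1, 0.5, -0.2]
width: 0.0658
top vase 0  top 0.0
 soap 466 ((0.5683342814445496, -0.12592659890651703), (0.04839261621236801, 0.07848703116178513), 86.8297348022461) z [0.0302 0.0385]
 small rim 0 
 large rim 0 
   bottle median depth change mm 0.0023 p95 0.0063
   mug median depth change mm 0.0024 p95 0.0086
   brush median depth change mm 0.0022 p95 0.0066
   timer median depth change mm 0.0023 p95 0.0064
scene vase 159 [0.5742 0.0019] top 0.0925
 soap 453 ((0.5692836046218872, -0.12932856380939484), (0.049939949065446854, 0.07963711023330688), 88.29591369628906) z [0.0308 0.0373]
 small rim 61 [0.5791 0.1278]
 large rim 69 [0.5788 0.1289]
   bottle median depth change mm 0.0011 p95 0.0031
   mug median depth change mm 0.0015 p95 0.0046
   brush median depth change mm 0.0012 p95 0.0037
   timer median depth change mm 0.0011 p95 0.0034
wrist vase 14  top 0.0909
 soap 4630 ((0.5694141983985901, -0.12623588740825653), (0.04951617494225502, 0.07954299449920654), 87.31578063964844) z [0.0315 0.0357]
 small rim 934 [0.5813 0.1305]
 large rim 1218 [0.5818 0.1313]
t 42.85 tcp [0.5096 0.0017 0.1902] toolx [-0.001 -0.    -1.   ] jaw -84.8 w 0.0662 q [ 0.39  0.11 -0.4   0.   -1.06  1.27] F [-0.1  0.3  0. ]
```

View pics/wristF.png

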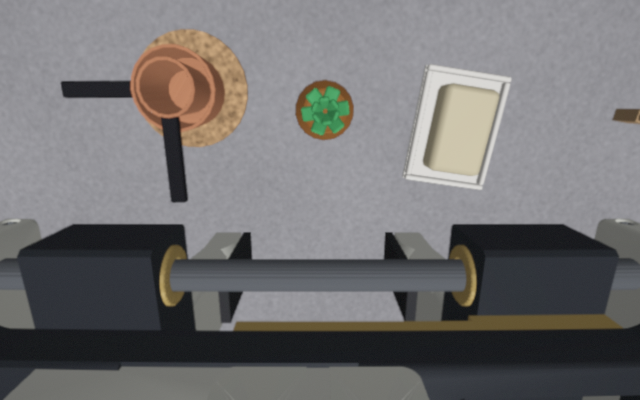

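```bash
python3 -c "from station import arm; print(arm.job_done())"
```

```text
the job is handed in; nothing more can be done
None
```

The worktop is tidied as asked and handed in at about 43 s, done in the order given: soap, large cup, small cup, vase.

My last checks, from the final wrist picture and depth readings:

| Item | Result |
|---|---|
| Soap | Flat in the dish, top at 35 mm. Its angle is within about 1° of the dish and it is centred to about 2 mm. |
| Large cup | Centre within about 1 mm of the middle of the mat. |
| Small cup | Nested, with its rim at 63 mm as expected. Its handle is at about −174° and the large cup's at about 95.5°, so they are a quarter turn apart. |
| Vase | Upright at about (0.575, 0.002), within about 1 mm of the midpoint I worked out. |
| Bottle, mug, brush, timer | Not moved: depth readings changed only by camera noise (about 1–2 mm). |

- **Contact:** The gripper was well clear of everything at hand-in, and the largest wrist force I read was about 10 N.
- **Where checks disagreed or fell short:**
    - The scene camera placed both cups 2–3 mm away from where the wrist camera did, about its calibration error.
    - In the last top picture the arm hid the vase and cups, so those rest on the wrist and scene cameras only.
    - The wrist camera saw too little of the vase's side for a fit, so its final position comes from the scene camera and the gripper's release point.

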